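# Lean the serving board in its stand beside the griddle

### The arm

A 6-joint arm with a two-finger parallel gripper is mounted at the origin on the work surface. World frame = base frame: x ahead of the robot, y to its left, z up, the work surface at z = 0. Lengths are in m, angles in rad, forces in N, time in s.
With the tool pointing down it reaches from about 0.35 to 1 m from the base axis. Payload 7.1 kg.
Tool frame: the origin (TCP) lies between the finger pads; the fingertips stand 22 mm ahead of it and the grasp point (between the pads) lies 3 mm ahead of it; x points along the fingers, y is the direction in which the jaws open and shut, and the axes are right-handed (so a half turn about x gives the same grasp; the last joint's range is limited). The gripper opens to 85 mm and grips with 20 to 120 N. Pads are 22 mm wide; open, the fingers measure 114 mm over their backs; the gripper's body (76 mm by 85 mm) begins 54 mm behind the grasp point. The pads swing forward as they close: fully open they stand 13 mm farther back than shut.
Start: joints at [1.295, 0.423, 1.63, -0, 1.089, -0.019], TCP at [0.159, 0.604, 0.253] pointing down, gripper open.
Joint ranges: [-3, 3], [-0.9, 2.11], [0.09, 2.58], [-1.31, 4.45], [0.11, 2.69], [-2.54, 2.54]. Speed limits (rad/s): [2.39, 2.39, 3.01, 3.14, 3.14, 3.14].

### API

Orientations are given as a rotation vector (axis times angle).
In Python, from rig import manip gives the robot as it stands. The module is installed in compiled form; this text tells all that it offers. Calls block until the motion is done:
- manip.move_to(position, orientation): joint-space move of the TCP to a pose.
- manip.servo_line(position, orientation=None, rate=0.15): straight line of the TCP; orientation=None keeps the orientation; rate is the mean speed in m/s.
- manip.set_joints(angles): joint-space move.
- manip.command_gripper(opening, f_grip=None): finger opening in m; f_grip is the grip in N (None keeps the last); returns when the fingers have stopped.
- manip.hold(seconds).
- manip.solve_ik(position, orientation): joint angles nearest the present ones, or None.
- manip.camera(name): name is "scene" or "top"; returns a dict with "image" (400x640x3 uint8, red, green, blue), "fx", "fy", "cx", "cy" (pixels), "k1" (the pictures are not rectified: a ray, as slopes to the right and down, at radius r is drawn at 1 + k1 r^2 times it, then the intrinsics apply), "cam_to_world" (4x4, takes a point from camera to world coordinates). Camera axes: x right, y down, z forward; pixel columns grow to the right and rows downward; lengths in m; the calibration is good to about 2 mm. A picture is of the moment at which its call begins. There is no depth.
A pose or a line that the arm cannot do raises manip.IKError and nothing moves.
- manip.sign_off(): hands the job in, once; it reports no verdict.
Readings, each from a call of its own:
- manip.get_time(): time.
- manip.get_joint_positions(): joint angles.
- manip.get_joint_vel(): joint speeds.
- manip.get_tau(): joint torques, N m.
- manip.get_position(): TCP position.
- manip.get_ee_rot(): TCP orientation.
- manip.get_contact_force(): force on the tool from outside, world axes, zero at the start.
- manip.get_torque(): the same for the moment, N m.
- manip.get_width(): finger opening in m.
Only numpy, scipy, OpenCV 4.12 (cv2) and the standard library are available. Lean on these libraries where they do the work, as an engineer would, in place of code of your own. Each camera call takes 0.05 s, during which the arm holds its last target. There are 200 camera calls.

### The job

The wooden serving board is half pushed under the electric griddle. Draw it out by the wide end that shows, lay it down flat on the cart top clear of the griddle and let go of it; then take it by its narrow neck end and stand it on its wide end in the steel board stand, foot between the low front bar and the upright panel and square to the panel, so that it leans back on the panel at a safe slant with the bar keeping its foot from sliding. Do not disturb the spatula, the bowl or the basket.

Things in the scene. Friction and masses are not known exactly. Their poses are not given: they have to be found in the camera images.
- board_mid (a point): centre (half-way up) of the loose wooden serving board, 200 long, 18 thick, about 0.14 kg. x runs along it from the wide foot end to the narrow tip, z is its upper face's normal. Wide part: 56 wide, own x -100 to +30; neck: 36 wide, x +30 to +100. Starts flat on the cart top, face up, wide end showing, neck under the griddle
- board_foot (a point): centre of the end face of the board's wide end (own x -100); axes as board_mid
- board_tip (a point): centre of the end face of the board's narrow neck end (own x +100); axes as board_mid
- griddle: fixed stainless electric griddle, 260 deep (x), 340 wide (y), 100 high, toggle switch at front. Origin on the cart top below the middle of its front edge; x to its back: it covers x 0 to 260, y -170 to +170. Stands on four 24 thick feet at x 25 and 235, y +-150; the space under it is 45 high, open at the front
- stand: fixed steel board stand. Origin on the cart top at mid-foot of its upright panel's front face; x to the panel's back, y along it. Panel 200 wide, 110 high, 6 thick (x 0 to 6). Low front bar: 200 wide, 20 high, x -90 to -80; bare cart top between, 80 clear, with 6 high strips at y +-90 to 100. A board with its foot at the bar, leaning on the panel's top edge, slants about 30 degrees from upright
- bowl: loose empty stoneware bowl, 130 across, 60 high, standing on the griddle plate, to be left alone; origin under its centre
- basket: loose white plastic tortilla basket, 140 x 140, 80 high, behind the board stand, to be left alone; origin under its centre
- spatula_grip (a point): grip, on the handle, of a loose steel spatula, 200 long, lying on the griddle plate (78 mm above the cart top), to be left alone
Things that resemble listed ones, but are neither listed nor needed, are in the scene too. Of the things like the part that bears board_mid, leave any that is black or yellow; of the rest the larger one is meant.

How it is judged:
By the outcome, as a careful person would: the job done as asked, in the order asked, and still so for the second after the job is handed in, with the robot touching nothing.
It also fails if it takes over 51 s, if anything falls off the work surface, if the arm or the gripper's body presses on something with over 40 N, if the wrist force passes 120 N, or if a joint passes its speed limit or range.

## Working session

There is one attempt and no reset: what is moved stays moved. The work goes in short steps, each a Python script; the robot and the scene stay as the last script left them, time stands still between calls to the robot, and variables do not carry over. Pictures are saved under pics/ and viewed, about 8 in all and at most 12, crops included, and the job is handed in when it is done.

```bash
mkdir -p pics; cat > h.py <<'E'
import numpy as np, cv2
from rig import manip
def snap(n,f):
    c=manip.camera(n); cv2.imwrite(f,c['image'][:,:,::-1]); return c
def ray(c,u,v):
    k=np.array([[c['fx'],0,c['cx']],[0,c['fy'],c['cy']],[0,0,1.]])
    x=(u-c['cx'])/c['fx'];y=(v-c['cy'])/c['fy'];a,b=x,y
    for _ in range(30):
        s=1+c['k1']*(a*a+b*b);a,b=x/s,y/s
    T=np.array(c['cam_to_world']);return T[:3,3],T[:3,:3]@np.array([a,b,1])
def onz(c,u,v,z):
    o,d=ray(c,u,v);return o+d*(z-o[2])/d[2]
def proj(c,p):
    T=np.linalg.inv(np.array(c['cam_to_world']));q=T[:3,:3]@np.array(p)+T[:3,3]
    a,b=q[0]/q[2],q[1]/q[2];s=1+c['k1']*(a*a+b*b);return c['fx']*a*s+c['cx'],c['fy']*b*s+c['cy']
E
python3 - <<'E'
from h import *
import pickle
d={}
for n in('scene','top'):
    c=snap(n,f'pics/{n}0.png');d[n]={k:v for k,v in c.items() if k!='image'};print(n,d[n])
pickle.dump(d,open('cal.pkl','wb'))
print(manip.get_time(),manip.get_ee_rot())
E
```

```text
scene {'fx': 501.9103241420477, 'fy': 501.9103241420477, 'cx': 320.38878659871034, 'cy': 198.07072411774638, 'k1': -0.08521261807231018, 'cam_to_world': array([[ 0.16779972,  0.63428385, -0.75467029,  1.57658068],
       [ 0.98560044, -0.12413569,  0.11481334, -0.08299878],
       [-0.02085727, -0.76306902, -0.64598037,  1.02242961],
       [ 0.        ,  0.        ,  0.        ,  1.        ]])}
top {'fx': 397.2995150316975, 'fy': 397.2995150316975, 'cx': 319.1108009510709, 'cy': 201.46515483226696, 'k1': 0.006205209847634887, 'cam_to_world': array([[-6.81101140e-04, -9.96044820e-01,  8.88496017e-02,
         4.11994204e-01],
       [-9.99840603e-01, -9.06873570e-04, -1.78310230e-02,
         7.82405316e-02],
       [ 1.78410735e-02, -8.88475841e-02, -9.95885437e-01,
         1.32572103e+00],
       [ 0.00000000e+00,  0.00000000e+00,  0.00000000e+00,
         1.00000000e+00]])}
0.1 [ 0.20048438  1.56158036 -0.20267058]
```

View pics/scene0.png

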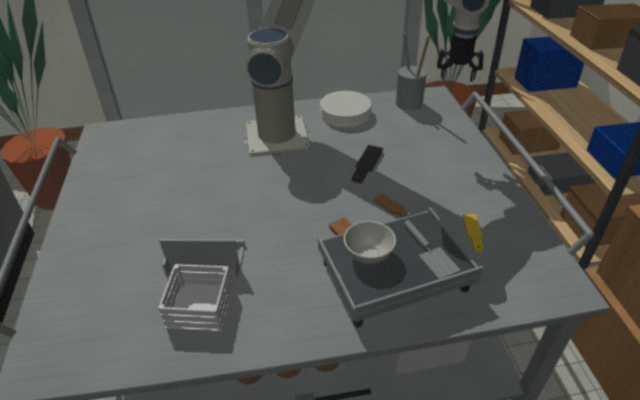

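View pics/top0.png

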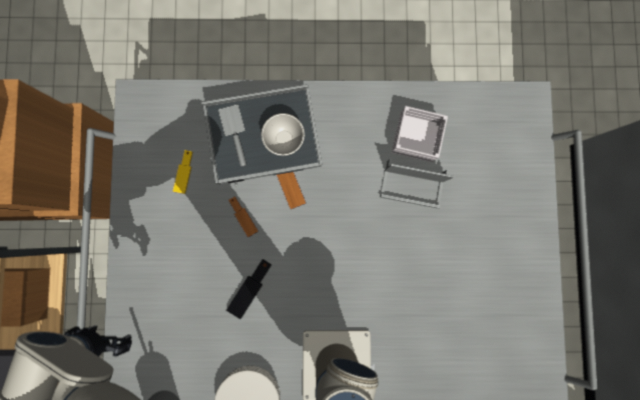

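The top view shows the board half out from under the griddle at about (292,190), a smaller brown decoy at (243,216), and the stand at (415,185) with the basket behind it. Next I'll enlarge this area.

```bash
python3 - <<'E'
import cv2,numpy as np
i=cv2.imread('pics/top0.png')
a=cv2.resize(i[150:225,225:325],None,fx=6,fy=6,interpolation=cv2.INTER_CUBIC)  #600x450
cv2.imwrite('pics/c1.png',a)
b=cv2.resize(i[140:220,365:465],None,fx=6,fy=6,interpolation=cv2.INTER_CUBIC)
cv2.imwrite('pics/c2.png',b)
E
```

```text
(no output)
```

View pics/c1.png

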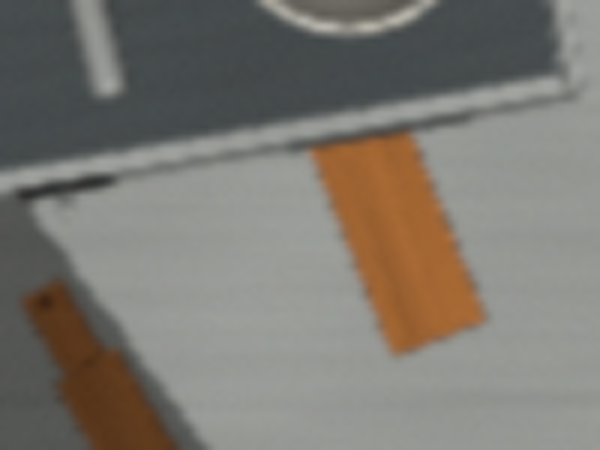

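View pics/c2.png

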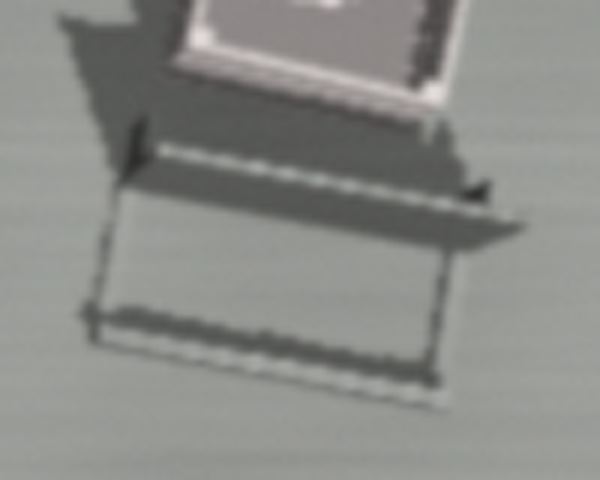

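```bash
python3 - <<'E'
from h import *
import pickle
c=pickle.load(open('cal.pkl','rb'))['top']
def P(x,y,ox,oy,z): return onz(c,ox+(x+.5)/6-.5,oy+(y+.5)/6-.5,z)
fl,fr,ul,ur=[P(x,y,225,150,.018) for x,y in((397,355),(487,320),(313,150),(410,132))]
for p in(fl,fr,ul,ur):print(p.round(4))
print('w',np.linalg.norm(fl-fr)); 
ang=lambda d:np.degrees(np.arctan2(d[1],d[0]))
print('dirs',ang(ul-fl),ang(ur-fr),ang(fl-fr)-90)
for nm,a,b,z in(('bar',(93,340),(447,404),.02),('ptop',(155,147),(522,227),.11),('pfoot',(118,185),(455,248),0)):
    A,B=P(*a,365,140,z),P(*b,365,140,z);print(nm,A.round(4),B.round(4),((A+B)/2).round(4),np.linalg.norm(A-B),ang(A-B)-90)
for s in((-10,172),):pass
print('griddle front top edge',P(0,195,225,150,.1),P(570,97,225,150,.1))
print('decoy',P(43,300,225,150,.018), P(60,395,225,150,.018))
E
```

```text
[0.5045 0.1483 0.018 ]
[0.5238 0.099  0.018 ]
[0.6181 0.1954 0.018 ]
[0.6283 0.1418 0.018 ]
w 0.053015104719593614
dirs 22.49159760258278 22.309848205479682 21.389378391438015
bar [ 0.546  -0.1472  0.02  ] [ 0.5107 -0.3425  0.02  ] [ 0.5284 -0.2449  0.02  ] 0.1985492159350171 -10.239183641468315
ptop [ 0.6373 -0.1653  0.11  ] [ 0.5958 -0.3551  0.11  ] [ 0.6166 -0.2602  0.11  ] 0.1942931974597727 -12.327918503937283
pfoot [ 0.6359 -0.166   0.    ] [ 0.6004 -0.356   0.    ] [ 0.6182 -0.261   0.    ] 0.1932447622895285 -10.588500126583128
griddle front top edge [0.58134673 0.3490539  0.1       ] [0.63332571 0.05474222 0.1       ]
decoy [0.53462343 0.3425084  0.018     ] [0.48245   0.3322695 0.018    ]
```

```bash
cat >> h.py <<'E'
from scipy.spatial.transform import Rotation as R
d2=np.deg2rad
def yawv(a): return np.array([np.cos(a),np.sin(a),0])
Z=np.array([0,0,1.])
def ori(x,y):
    return R.from_matrix(np.c_[x,y,np.cross(x,y)]).as_rotvec()
def bframe(yaw,elev):
    "board axes: tip raised by elev"
    h=yawv(yaw); bx=np.cos(elev)*h+np.sin(elev)*Z; bz=-np.sin(elev)*h+np.cos(elev)*Z
    return bx,np.cross(bz,bx),bz
def tool(yaw,elev,tilt,s):
    bx,by,bz=bframe(yaw,elev); return ori(-np.sin(tilt)*bx-np.cos(tilt)*bz,s*by),-np.sin(tilt)*bx-np.cos(tilt)*bz
SY=d2(-10.8); SO=np.array([.6155,-.2605,0])
def pick(mid,yaw,tilt,s,off=.075,gz=.023):
    "TCP pose gripping flat board at own x=off"
    o,x=tool(yaw,0,tilt,s); g=np.r_[np.array(mid[:2])+off*yawv(yaw)[:2],gz]; return g-.003*x,o
E
python3 - <<'E'
from h import *
f=np.array([.514,.1237]);yaw=d2(22.2)
ik=lambda p:(lambda q:None if q is None else np.round(q,2))(manip.solve_ik(*p))
bx=yawv(yaw)[:2]
for s in(1,-1):
    print('draw',s,ik(pick(f+.1*bx,yaw,0,s,-.065)),ik(pick(f-.02*bx,yaw,0,s,-.065)))
    for fy in(-90,-50,-11,30):
        print('lay',fy,ik(pick((.47,-.02),d2(fy),0,s,-.065)),*[(t,ik(pick((.47,-.02),d2(fy),d2(t),s))) for t in(0,20,35)])
    for t in(0,20,35):
        th=d2(30);bxx,by,bz=bframe(SY,np.pi/2-th);o,x=tool(SY,np.pi/2-th,d2(t),s)
        foot=SO-.0644*yawv(SY); p=foot+.175*bxx+.023*bz-.003*x
        print('fin',t,p.round(3),ik((p,o)))
E
```

```text
draw 1 [ 0.22  0.68  1.86 -0.    0.6  -1.73] [ 0.18  0.59  2.12 -0.    0.42 -1.78]
lay -90 [ 0.07  0.61  2.06 -0.    0.47  0.07] (0, array([-0.22,  0.62,  2.05, -0.  ,  0.48, -0.22])) (20, array([-0.41,  0.67,  1.99,  0.51,  0.69, -0.84])) (35, array([-0.52,  0.76,  1.92,  0.67,  0.92, -1.06]))
lay -50 [ 0.04  0.59  2.16 -0.    0.4  -0.66] (0, array([-0.17,  0.65,  1.95, -0.  ,  0.54, -0.87])) (20, array([-0.27,  0.74,  1.78,  0.24,  0.93, -1.15])) (35, array([-0.33,  0.84,  1.64,  0.32,  1.21, -1.23]))
lay -11 [-0.05  0.57  2.2  -0.    0.37 -1.43] (0, array([-0.08,  0.67,  1.91, -0.  ,  0.57, -1.46])) (20, array([-0.1 ,  0.78,  1.68,  0.04,  1.03, -1.5 ])) (35, array([-0.11,  0.89,  1.52,  0.05,  1.34, -1.51]))
lay 30 [-0.15  0.58  2.18 -0.    0.38 -2.25] (0, array([ 0.01,  0.66,  1.93, -0.  ,  0.56, -2.08])) (20, array([ 0.09,  0.76,  1.73, -0.18,  0.98, -1.89])) (35, array([ 0.13,  0.87,  1.58, -0.23,  1.28, -1.83]))
fin 0 [ 0.616 -0.261  0.165] [-0.54  0.59  2.14  2.64  0.67  1.79]
fin 20 [ 0.617 -0.261  0.165] None
fin 35 [ 0.617 -0.261  0.166] [-0.47  0.48  1.86  0.3   0.4  -2.
[... 357 characters left out ...]
  0.93,  1.99])) (35, array([-0.33,  0.84,  1.64,  0.32,  1.21,  1.91]))
lay -11 [-0.05  0.57  2.2   0.    0.37  1.71] (0, array([-0.08,  0.67,  1.91,  0.  ,  0.57,  1.68])) (20, array([-0.1 ,  0.78,  1.68,  0.04,  1.03,  1.64])) (35, array([-0.11,  0.89,  1.52,  0.05,  1.34,  1.63]))
lay 30 [-0.15  0.58  2.18 -0.    0.38  0.89] (0, array([ 0.01,  0.66,  1.93, -0.  ,  0.56,  1.06])) (20, array([ 0.09,  0.76,  1.73, -0.18,  0.98,  1.26])) (35, array([ 0.13,  0.87,  1.58, -0.23,  1.28,  1.31]))
fin 0 [ 0.616 -0.261  0.165] [-0.54  0.59  2.14  2.64  0.67 -1.35]
fin 20 [ 0.617 -0.261  0.165] [-0.5   0.48  2.    1.67  0.2  -0.34]
fin 35 [ 0.617 -0.261  0.166] [-0.47  0.48  1.86  0.3   0.4   1.04]
```

```bash
python3 - <<'E'
from h import *
f=np.array([.514,.1237]);yaw=d2(22.2);bx=yawv(yaw)
p,o=pick(f+.1*bx[:2],yaw,0,-1,-.075)
manip.command_gripper(.082)
manip.move_to(p+[0,0,.12],o)
manip.servo_line(p,rate=.12)
print('F',manip.get_contact_force(),manip.get_time())
manip.command_gripper(.03,30)
print('w',manip.get_width(),manip.get_contact_force())
manip.servo_line(p+[0,0,.004],rate=.05)
manip.servo_line(p+[0,0,.004]-.13*bx,rate=.12)
print('w',manip.get_width(),manip.get_contact_force(),manip.get_time())
manip.servo_line(manip.get_position()+np.array([0,0,.04]),rate=.12)
p,o=pick((.465,-.05),0,0,-1,-.075)
manip.servo_line(p+[0,0,.044],o,rate=.15)
manip.servo_line(p+[0,0,.001],rate=.08)
print('down',manip.get_width(),manip.get_contact_force(),manip.get_time())
manip.command_gripper(.08)
manip.servo_line(p+[0,0,.12],rate=.2)
print(manip.get_time())
snap('top','pics/top1.png');i=cv2.imread('pics/top1.png')
cv2.imwrite('pics/c3.png',cv2.resize(i[130:250,260:460],None,fx=4,fy=4,interpolation=cv2.INTER_CUBIC))
E
```

```text
F [ 0.68587272  0.75896313 -0.78405862] 3.6667
w 0.055242631552777456 [-1.1137821   0.25992454  5.53520699]
w 0.054644895674420046 [ 0.44927985  0.3470398  -2.32510488] 5.5083
down 0.05529706335461325 [-0.41714725 -0.23040059 -0.11147172] 7.75
8.8667
```

View pics/c3.png

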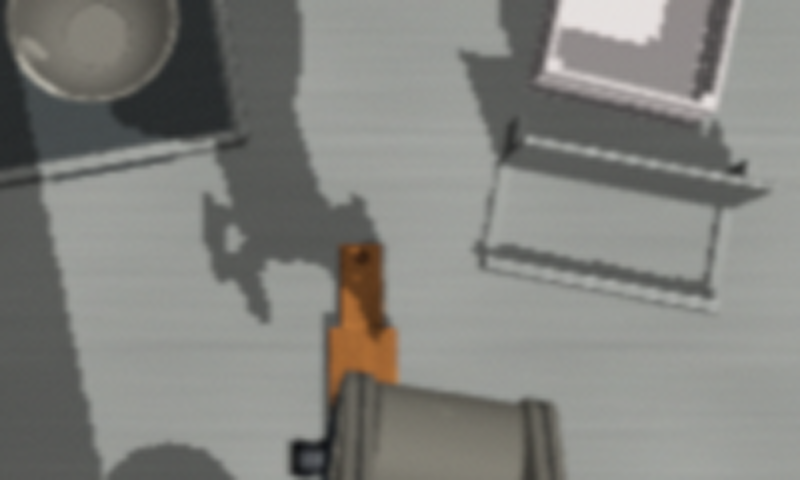

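The board lies flat, clear of the griddle, with its tip at crop (361,244) and its neck pointing along world x. Next I'll refine its position and grasp the neck with the tool tilted.

```bash
python3 - <<'E'
from h import *
import pickle
c=pickle.load(open('cal.pkl','rb'))['top']
P=lambda x,y,z=.018: onz(c,260+(x+.5)/4-.5,130+(y+.5)/4-.5,z)
print(P(361,243),P(340,243),P(383,243),'sh',P(330,327),P(397,327),'mid neck low',P(361,322))
t=d2(38)
p,o=pick((.465,-.05),0,t,-1,.07,.025); x=tool(0,0,t,-1)[1]
print(p,manip.solve_ik(p-.09*x,o),manip.solve_ik(p,o))
E
```

```text
[ 0.56569929 -0.04728628  0.018     ] [ 0.56567506 -0.02984565  0.018     ] [ 0.56572459 -0.06556559  0.018     ] sh [ 0.4958904  -0.02113627  0.018     ] [ 0.4959174  -0.07653258  0.018     ] mid neck low [ 0.50003891 -0.04678927  0.018     ]
[ 0.53684698 -0.05        0.02736403] [-0.08089237  0.86803327  1.36181832 -0.04976873  1.57337458  1.50687114] [-0.08719569  0.90674144  1.50188589 -0.05448512  1.39460109  1.51157876]
```

```bash
python3 - <<'E'
from h import *
t=d2(38)
p,o=pick((.466,-.0485),0,t,-1,.072,.034); x=tool(0,0,t,-1)[1]
manip.move_to(p-.09*x,o)
manip.command_gripper(.047)
manip.servo_line(p,rate=.12)
f0=manip.get_contact_force();print(f0,manip.get_time())
for k in range(1,9):
    manip.servo_line(p-[0,0,.002*k],rate=.04); f=manip.get_contact_force()
    if abs(f[2]-f0[2])>3: break
print(k,f,manip.get_position(),manip.get_time())
manip.servo_line(manip.get_position()+np.array([0,0,.003]),rate=.04)
manip.command_gripper(.02,80)
print(manip.get_width(),manip.get_contact_force(),manip.get_position(),manip.get_time())
c=snap('scene','pics/s2.png');i=cv2.imread('pics/s2.png')
u,v=map(int,proj(c,(.53,-.05,.03)));print(u,v)
cv2.imwrite('pics/c4.png',cv2.resize(i[v-60:v+60,u-80:u+80],None,fx=4,fy=4,interpolation=cv2.INTER_CUBIC))
E
```

```text
[ 0.50580618 -0.44563722  0.562014  ] 11.125
8 [-0.46127434 -0.65212394  0.18998711] [ 0.5399602  -0.04849073  0.02036008] 13.125
0.0340935486293648 [1.13079783 0.17601037 4.02863128] [ 0.54037964 -0.04853259  0.02377806] 13.6333
277 229
```

View pics/c4.png

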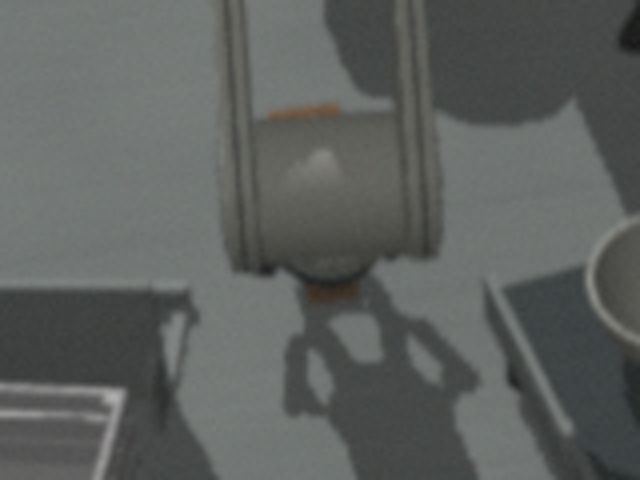

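```bash
cat >> h.py <<'E'
def T4(Rm,p):
    T=np.eye(4);T[:3,:3]=Rm;T[:3,3]=p;return T
TB0=T4(np.eye(3),[.466,-.0485,.009])
o38=tool(0,0,d2(38),-1)[0]
TT0=T4(R.from_rotvec(o38).as_matrix(),[.5404,-.0485,.0238])
B2T=np.linalg.inv(TB0)@TT0
def boardpose(th,xb,h,ys=0,SO=SO,SY=SY):
    "underside foot corner at stand x=xb, height h; lean th from upright"
    bx,by,bz=bframe(SY,np.pi/2-th)
    pt=SO+xb*yawv(SY)+ys*np.array([-np.sin(SY),np.cos(SY),0])+h*Z
    return T4(np.c_[bx,by,bz],pt+.1*bx+.009*bz)
def toolfor(TB,B2T=B2T):
    T=TB@B2T;return T[:3,3],R.from_matrix(T[:3,:3]).as_rotvec()
E
python3 - <<'E'
from h import *
print(manip.get_ee_rot(),o38)
p,o=toolfor(boardpose(d2(27),-.060,.05))
print(p,manip.solve_ik(p,o),manip.solve_ik(*toolfor(boardpose(d2(27),-.060,0))))
manip.servo_line(manip.get_position()+np.array([0,0,.16]),rate=.2)
print(manip.get_width(),manip.get_contact_force(),manip.get_time())
manip.servo_line(p,o,rate=.12)
print(manip.get_position(),manip.get_width(),manip.get_contact_force(),manip.get_time())
for n in('top','scene'): snap(n,f'pics/{n}3.png')
t=cv2.imread('pics/top3.png')[130:230,355:465];s=cv2.imread('pics/scene3.png')[180:340,130:280]
cv2.imwrite('pics/c5.png',np.hstack([cv2.resize(t,(440,400),interpolation=2),cv2.resize(s,(375,400),interpolation=2)])[:,:800])
E
```

```text
[ 1.37821265e+00 -4.28027003e-05 -2.82306462e+00] [ 1.37718357 -0.         -2.82364477]
[ 0.61350594 -0.26011961  0.21619651] [-0.46768218  0.40060587  1.84018391  0.2489496   0.49233304  1.09621091] [-0.46768218  0.47626994  1.86651037  0.30806558  0.39422332  1.03085306]
0.03410918378104315 [ 0.0444235  -0.52360889 -2.13515456] 14.6333
[ 0.61359598 -0.25987751  0.21622178] 0.03395105493764036 [ 0.4030221   0.74862065 -1.51559499] 16.6667
```

View pics/c5.png

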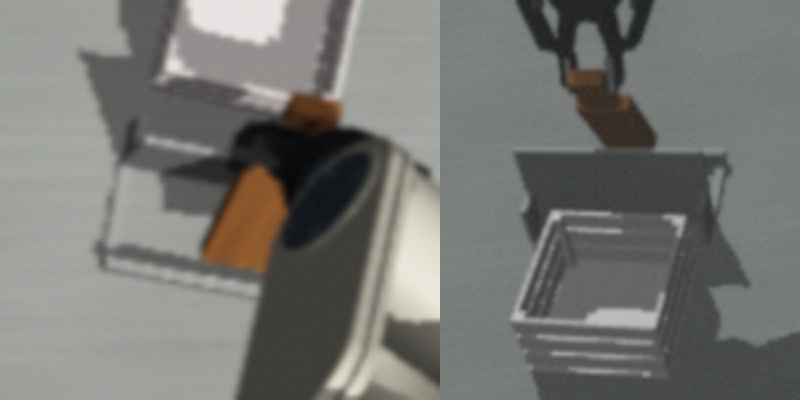

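```bash
python3 - <<'E'
from h import *
import pickle
d=pickle.load(open('cal.pkl','rb'))
TT=T4(R.from_rotvec(manip.get_ee_rot()).as_matrix(),manip.get_position())
TB=TT@np.linalg.inv(B2T)
for nm,q in dict(footL=(-.1,.028,.009),footR=(-.1,-.028,.009),footLb=(-.1,.028,-.009),tipL=(.1,.018,.009),tipR=(.1,-.018,.009),tipLb=(.1,.018,-.009),tipRb=(.1,-.018,-.009),shRb=(.03,-.028,-.009),shLb=(.03,.028,-.009)).items():
    w=(TB@np.r_[q,1])[:3]; a=proj(d['top'],w);b=proj(d['scene'],w)
    print(nm,w.round(3),'top',((a[0]-355)*4,(a[1]-130)*4),'scene',(440+(b[0]-130)*2.5,(b[1]-180)*2.5))
S=lambda x,y,z:SO+x*yawv(SY)+y*np.array([-np.sin(SY),np.cos(SY),0])+z*Z
for q in((-.085,.1,.02),(-.085,-.1,.02),(0,.1,.11),(0,-.1,.11),(0,.1,0)):
    a=proj(d['top'],S(*q));b=proj(d['scene'],S(*q));print(q,((a[0]-355)*4,(a[1]-130)*4),'scene',(440+(b[0]-130)*2.5,(b[1]-180)*2.5))
E
```

```text
footL [ 0.546 -0.218  0.058] top (np.float64(196.82868006729746), np.float64(259.9989247104952)) scene (np.float64(657.611981362835), np.float64(134.52509094628658))
footR [ 0.536 -0.273  0.058] top (np.float64(265.2134584403375), np.float64(273.004440978321)) scene (np.float64(607.9316581724063), np.float64(134.4568220843231))
footLb [ 0.562 -0.221  0.05 ] top (np.float64(197.79838915617643), np.float64(241.7383128164779)) scene (np.float64(656.2355647906137), np.float64(150.0110962146043))
tipL [ 0.634 -0.245  0.236] top (np.float64(291.6195020873556), np.float64(108.8025658949316)) scene (np.float64(602.339919424611), np.float64(67.8060136334156))
tipR [ 0.627 -0.281  0.236] top (np.float64(342.3063312168297), np.float64(118.42770794559544)) scene (np.float64(565.7106926246652), np.float64(67.88396724631873))
tipLb [ 0.649 -0.248  0.228] top (np.float64(291.9310435885377), np.float64(89.06893496154896)) scene (np.float64(600.4084219225547), np.float64(85.28807240578374))
tipRb [ 0.643 -0.284  0.228] top (np.float64(342.18415617004234), np.float64(98.61043101493783)) scene (np.floa
[... 437 characters left out ...]
), np.float64(259.319136959308)) scene (np.float64(726.9197859539678), np.float64(153.22700681564882))
(-0.085, -0.1, 0.02) (np.float64(336.5567084432962), np.float64(304.6001342173279)) scene (np.float64(553.4340472916864), np.float64(152.76195767010984))
(0, 0.1, 0.11) (np.float64(137.9048137241689), np.float64(140.21622037502516)) scene (np.float64(705.554010801126), np.float64(150.15538210489453))
(0, -0.1, 0.11) (np.float64(390.9917758965273), np.float64(188.46790509183415)) scene (np.float64(516.2687803396318), np.float64(149.61179977372325))
(0, 0.1, 0) (np.float64(112.6353450415329), np.float64(163.64728727553995)) scene (np.float64(718.7938915458302), np.float64(221.60462278205884))
```

```bash
python3 - <<'E'
from h import *
p=manip.get_position();manip.servo_line(p-[0,0,.042],rate=.08)
f0=manip.get_contact_force();print(f0)
p=manip.get_position()
for k in range(1,12):
    manip.servo_line(p-[0,0,.0015*k],rate=.03); f=manip.get_contact_force()
    if f[2]-f0[2]>3: break
print(k,f,manip.get_position(),manip.get_time())
p=manip.get_position();f0=f;h=yawv(SY)
for k in range(1,10):
    manip.servo_line(p-.0015*k*h,rate=.03); f=manip.get_contact_force()
    if (f-f0)@h>5: break
print(k,f,(f-f0)@h,manip.get_position(),manip.get_width(),manip.get_time())
for n in('top','scene'): snap(n,f'pics/{n}4.png')
t=cv2.imread('pics/top4.png')[130:230,355:465];s=cv2.imread('pics/scene4.png')[180:340,130:280]
cv2.imwrite('pics/c6.png',np.hstack([cv2.resize(t,(440,400),interpolation=2),cv2.resize(s,(375,400),interpolation=2)])[:,:800])
E
```

```text
[ 0.58193861  1.23549033 -1.1861394 ]
5 [1.63075744 1.02349858 5.0614364 ] [ 0.61472853 -0.26032338  0.16747414] 18.6917
8 [ 7.45162322 -0.05646725  6.14763427] 5.920127654727771 [ 0.6049627  -0.25912023  0.16923482] 0.03376676564531202 20.6917
```

View pics/c6.png

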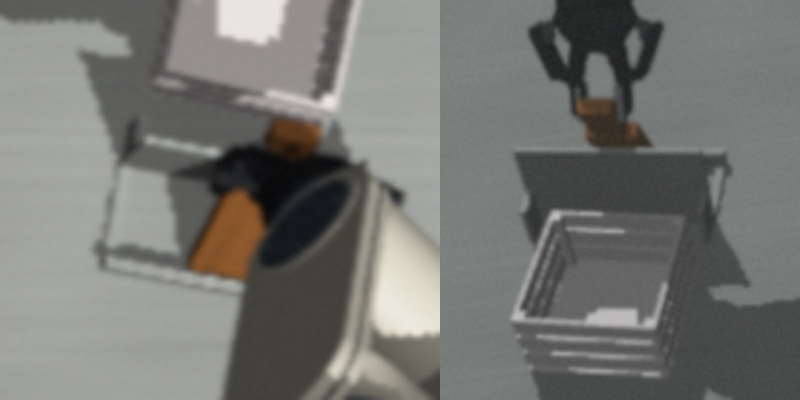

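```bash
python3 - <<'E'
from h import *
h=yawv(SY);ys=np.array([-np.sin(SY),np.cos(SY),0])
piv=SO-.066*h
p0=manip.get_position();R0=R.from_rotvec(manip.get_ee_rot());f0=manip.get_contact_force()
for a in range(1,10):
    q=R.from_rotvec(ys*d2(a)); manip.servo_line(piv+q.apply(p0-piv),(q*R0).as_rotvec(),rate=.03)
    f=manip.get_contact_force();print(a,((f-f0)@h).round(2),f.round(2))
    if (f-f0)@h<-4 and a>=2: break
print(manip.get_position(),manip.get_time())
for n in('top','scene'): snap(n,f'pics/{n}5.png')
E
```

```text
1 -2.67 [ 4.68 -0.19  2.81]
2 -2.51 [4.92 0.2  2.97]
3 -3.03 [ 4.1  -1.31  1.38]
4 -3.4 [ 3.79 -1.03  1.66]
5 -8.51 [-1.23 -0.05  6.54]
[ 0.61840474 -0.2616898   0.16391147] 22.1167
```

```bash
python3 - <<'E'
from h import *
manip.command_gripper(.06)
print(manip.get_contact_force(),manip.get_width())
x=R.from_rotvec(manip.get_ee_rot()).as_matrix()[:,0];print(x)
manip.servo_line(manip.get_position()-.10*x,rate=.1)
manip.set_joints([1.0,.3,1.63,0,1.089,0])
manip.hold(.3);print(manip.get_time(),manip.get_contact_force())
for n in('top','scene'): snap(n,f'pics/{n}6.png')
t=cv2.imread('pics/top6.png')[130:230,355:465];s=cv2.imread('pics/scene6.png')[180:340,130:280]
cv2.imwrite('pics/c7.png',np.hstack([cv2.resize(t,(440,400),interpolation=2),cv2.resize(s,(375,400),interpolation=2)])[:,:800])
E
```

```text
[-0.19043575 -0.45312887 -1.26782697] 0.060149787837406724
[ 0.3389273  -0.06585183 -0.9385051 ]
26.9583 [-0.03430863 -0.12485433  0.3858325 ]
```

View pics/c7.png

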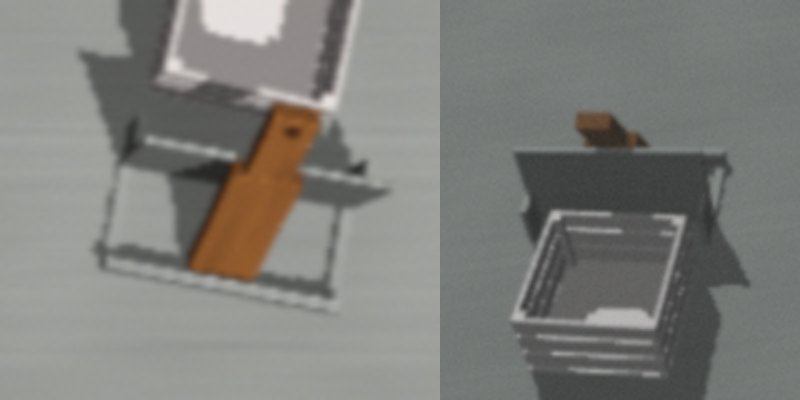

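View pics/top6.png

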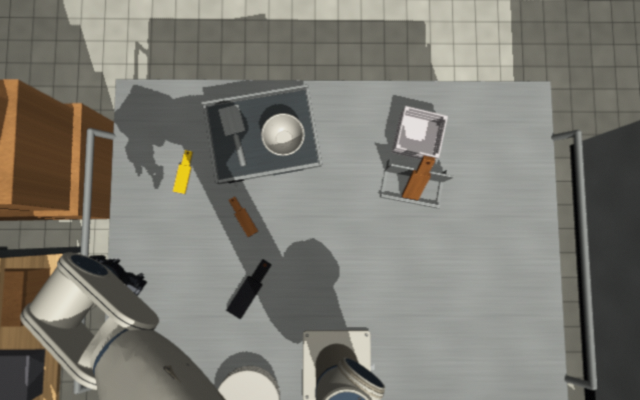

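```bash
python3 - <<'E'
from h import *
import pickle
c=pickle.load(open('cal.pkl','rb'))['top']
for ys in(0,.005):
  TB=boardpose(d2(30.3),-.0644,0,ys)
  for nm,q in dict(footL=(-.1,.028,.009),footR=(-.1,-.028,.009),tipLb=(.1,.018,-.009),tipRb=(.1,-.018,-.009),shL=(.03,.028,.009),shR=(.03,-.028,.009)).items():
    a=proj(c,(TB@np.r_[q,1])[:3]);print(ys,nm,round((a[0]-355)*4),round((a[1]-130)*4))
t=cv2.imread('pics/top6.png')[150:205,395:445]
cv2.imwrite('pics/c8.png',cv2.resize(t,None,fx=10,fy=10,interpolation=2))
E
```

```text
0 footL 183 271
0 footR 249 284
0 tipLb 272 98
0 tipRb 320 107
0 shL 230 173
0 shR 301 187
0.005 footL 177 270
0.005 footR 243 282
0.005 tipLb 265 97
0.005 tipRb 313 106
0.005 shL 223 172
0.005 shR 295 186
```

View pics/c8.png

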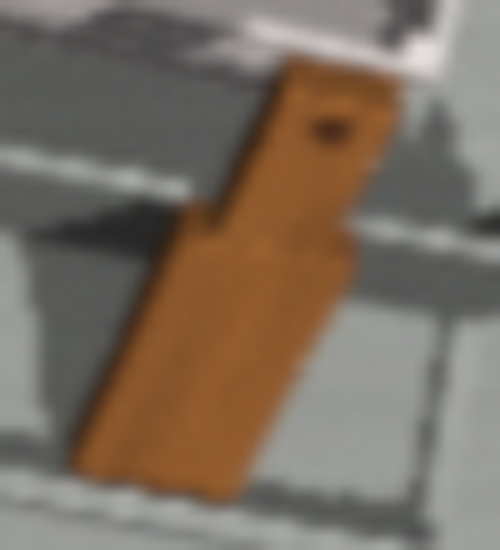

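```bash
python3 -c "
from rig import manip
print(manip.get_time());manip.sign_off()"
```

```text
27.0583
the job is handed in; nothing more can be done
```

The board is standing in the stand and the job was handed in at about 27 s of the 51 s allowed. I drew it out by its wide end, laid it flat clear of the griddle and let go. Then I took it by the neck and set its foot down in the stand. I pulled the foot toward the robot until it touched the bar, tilted the board back until it touched the panel, and released it.

**Last checks:**
- **Lean and squareness:** the final pictures show the board standing unsupported. It leans on the panel at roughly 28–30°, with its foot at the bar and its foot edge parallel to the panel within reading error.
- **Other objects:** the spatula, bowl and basket look where they were at the start, judged by eye.
- **Forces:** contact readings stayed under about 9 N wherever I checked them.

**What disagreed:**
- **Foot and tip position:** both appear about 3–4 mm off the position I computed for the ideal pose. Part of that may be the bar hiding the bottom of the foot.
- **Slip in the grip:** while carried by the neck, the board had turned about 2–3° more upright than planned. The guided contact steps in the stand corrected this.

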